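Make up two laundry kits

ROBOT

A 7-joint arm with a two-finger parallel gripper is mounted at the origin on the work surface. World frame = base frame: x ahead of the robot, y to its left, z up, the work surface at z = 0. Lengths are in mm, angles in rad, forces in N, time in s.
With the tool pointing down it reaches from about 350 to 900 mm from the base axis. Payload 19.9 kg.
Tool frame: the origin (TCP) lies at the very end of the fingers, on their centre line; the grasp point (between the pads) lies behind it (tcp_to_grasp is the y of the grasp point in the tool frame, in mm); y points along the fingers, z is the direction in which the jaws open and shut, and the axes are right-handed (so a half turn about y gives the same grasp; the last joint's range is limited). The gripper opens to 94 mm and grips with 3 to 60 N. Pads are 16 mm wide; open, the fingers measure 119 mm over their backs; the gripper's body (75 mm by 177 mm) begins 78 mm behind the grasp point.
Start: joints at [1.236, 0.417, -0.01, 1.614, 0.005, 1.111, -0.053], TCP at [180.39, -598.38, 205.425] pointing down, gripper open.
Joint ranges: [-2.81, 2.81], [-0.39, 2.02], [-1.27, 1.25], [0.06, 2.57], [-1.19, 4.33], [0.19, 2], [-2.82, 2.82]. Speed limits (rad/s): [1.89, 1.89, 2.39, 2.39, 3.01, 3.01, 3.01].

INTERFACE

Orientations are given as [roll, pitch, yaw] about the fixed x, y, z axes, in that order (R = Rz(yaw) Ry(pitch) Rx(roll)).
In Python, from workcell import get_state, camera, camera_model, finish_job, tcp_to_grasp gives the robot as it stands.
- The arm moves only by the shell command python3 -m inch 'ROWS' [FORCE]. ROWS is text: rows parted by semicolons, each of 5 numbers parted by spaces: the shift along the tool's x, y, z in cm, then the turn about the tool's y in degrees, then the opening, from -1 (shut) to 1 (fully open). In form: tx ty tz roll gripper; .... A call has 1 to 20 rows; each row is the pose to reach, as a shift and turn from the pose commanded when the call began, along the tool's axes at that moment; what a row does not reach only later rows make up. A row lasts 1/12 s, in which the tool goes at most 41.7 mm and 7.16 degrees, less where a joint would pass 70% of its speed; a pose out of reach is approached as far as the arm can. A call with a gripper value outside its range is refused whole. The fingers move at their own pace and stop on an object; FORCE is the grip in N (left out, the last holds). Time passes only in rows, so rows that repeat a pose let the fingers close. It gives the time, the measured TCP pose, the force and the opening at its end, in the units of the state.
- get_state(): the state, without advancing time (a new reading comes with each control period).
- camera(name): name is "scene" or "top"; returns the picture (384x512x3 uint8, red, green, blue); there is no depth.
- camera_model(name): a dict with "intrinsics" (3x3 intrinsics, pixels), "distortion" ([k1, k2, p1, p2, k3] as OpenCV has them; the pictures are not rectified), "R" (3x3) and "t" (3): a world point X has camera coordinates R X + t. Camera axes: x right, y down, z forward; pixel columns grow to the right and rows downward; lengths in mm; the calibration is good to about 2 mm. A picture is of the moment at which its call begins. camera_model takes no time and is no camera call.
- finish_job(): hands the job in, once; it reports no verdict.
The state is a dict: "t": time; "q": joint angles; "qvel": joint speeds; "joint_torque": joint torques, N m; "eef_pos": TCP position; "eef_rot": TCP orientation; "wrist_force": force on the tool from outside, world axes, zero at the start; "moment": the same for the moment, N m; "grip_width": finger opening in mm.
Only numpy, scipy, OpenCV 4.12 (cv2) and the standard library are available. Lean on these libraries where they do the work, as an engineer would, in place of code of your own. Each camera call takes 0.05 s, during which the arm holds its last target. There are 200 camera calls.

TASK

Make up the two laundry kits from the stock on the counter. In the tray with three bays stand the carton in the middle bay, with the small bottle in one end bay and the lidded jar in the other; in the tray with two bays lay the scrubbing brush, bristles down, in the long bay and the bar of soap flat in the short bay. Each thing must rest upright on the floor of its bay, and the tall bottle and the little tin stay standing where they are.

Things in the scene. Friction and masses are not known exactly. Their poses are not given: they have to be found in the camera images.
- tray_three: Shallow grey plastic tray with three equal bays in a row along its x axis; fixed. Outside 262 (x) by 100 (y) mm, walls and dividers 4 mm thick and 14 mm high, floor 4 mm thick. Each bay is 82 (x) by 92 (y) mm inside; bay centres at x = -86, 0 and +86 mm, y = 0 in its frame. Origin at the centre of its underside, z up; things rest at z = 4 mm.
- tray_two: Shallow grey plastic tray with a long and a short bay in a row along its x axis; fixed. Outside 254 (x) by 84 (y) mm, walls and divider 4 mm thick, 14 mm high, floor 4 mm thick. Long bay 136 (x) by 76 (y) mm inside, centre at x = -55 mm; short bay 106 by 76 mm, centre at x = +70 mm; both at y = 0. Origin at the centre of its underside, z up; things rest at z = 4 mm.
- small_bottle: Small white plastic bottle with a grey cap, the smaller of the two bottles, standing on the counter: straight round body 45 mm in diameter up to 85 mm height, then a shoulder and a 25 mm cap; 120 mm tall in all. About 0.15 kg. Origin at the centre of its underside, z up.
- jar: Squat white jar with a bright metal lid, standing: 62 mm in diameter all the way up, 60 mm tall. About 0.2 kg. Origin at the centre of its underside, z up.
- carton: Plain brown cardboard carton with a paper label, standing: 70 (x) by 45 (y) by 95 (z) mm, rigid. About 0.22 kg. Origin at the centre of its underside, z up.
- soap: Cream bar of soap lying flat: 82 (x) by 54 (y) by 36 (z) mm with rounded edges. About 0.13 kg. Origin at the centre of its underside, z up.
- brush: Scrubbing brush lying bristles down: wooden block 110 (x) by 48 (y) mm, from 20 to 44 mm height, over stiff pale bristles 104 by 42 mm. About 0.12 kg. Origin at the centre of its underside, z up.
- tall_bottle: Tall white plastic bottle with a grey cap, 66 mm in diameter, 170 mm tall; loose, not part of a kit, to be left standing where it is. Origin at the centre of its underside, z up.
- tin: Little closed steel tin, 48 mm in diameter, 25 mm tall; loose, not part of a kit, to be left where it is. Origin at the centre of its underside, z up.

How it is judged (in metres and radians):
At the end, for the whole second after the job is handed in: Each thing at rest, upright (0.12 rad), within 4 mm of its bay's floor, centred (along, across tray, mm): carton 22, 28 in the middle; bottle 22, 27 and jar 14, 19 at opposite ends; brush 18, 19 in the long bay; soap 17, 16 in the short. Tall bottle and tin upright, within 20 mm of their starts (z of small_bottle in the frame of tray_three between 0.001 and 0.008 m and angle between each of small_bottle, jar, carton, brush, soap, tall_bottle, tin's own z axis and vertical below 0.12 rad and linear speed of each of small_bottle, jar, carton, brush, soap below 0.02 m/s and angular speed of each of small_bottle, jar, carton, brush, soap below 0.2 rad/s and z of jar in the frame of tray_three between 0.001 and 0.008 m and z of carton in the frame of tray_three between 0.001 and 0.008 m and z of brush in the frame of tray_two between 0.001 and 0.008 m and z of soap in the frame of tray_two between 0.001 and 0.008 m and x of carton in the frame of tray_three between -0.022 and 0.022 m and y of carton in the frame of tray_three between -0.028 and 0.028 m and x of brush in the frame of tray_two between -0.073 and -0.037 m and y of brush in the frame of tray_two between -0.019 and 0.019 m and x of soap in the frame of tray_two between 0.053 and 0.087 m and y of soap in the frame of tray_two between -0.016 and 0.016 m and ((x of jar in the frame of tray_three between 0.072 and 0.1 m and y of jar in the frame of tray_three between -0.019 and 0.019 m and x of small_bottle in the frame of tray_three between -0.108 and -0.064 m and y of small_bottle in the frame of tray_three between -0.027 and 0.027 m) or (x of jar in the frame of tray_three between -0.1 and -0.072 m and y of jar in the frame of tray_three between -0.019 and 0.019 m and x of small_bottle in the frame of tray_three between 0.064 and 0.108 m and y of small_bottle in the frame of tray_three between -0.027 and 0.027 m)) and distance of each of tall_bottle, tin from where it was at the start of the episode below 0.02 m); the robot touches nothing.
It fails at once if the tall bottle is knocked over or pushed away (distance of tall_bottle from where it was at the start of the episode above 0.02 m or angle between tall_bottle's own z axis and vertical above 0.3 rad).
It fails at once if the little tin is pushed away or tipped (distance of tin from where it was at the start of the episode above 0.02 m or angle between tin's own z axis and vertical above 0.3 rad).
It also fails if it takes over 136 s, if anything falls off the work surface, if the arm or the gripper's body presses on something with over 40 N, if the wrist force passes 120 N, or if a joint passes its speed limit or range.

## Working session

There is one attempt and no reset: what is moved stays moved. The work goes in short steps, Python scripts to look and compute and a shell command to move; the robot and the scene stay as the last step left them, time stands still between calls to the robot, and variables do not carry over. Pictures are saved under pics/ and viewed, about 12 in all and at most 16, crops included, and the job is handed in when it is done.

```bash
ls; mkdir -p pics; python3 - <<'E'
from workcell import *
import cv2
print(tcp_to_grasp if not callable(tcp_to_grasp) else tcp_to_grasp())
s=get_state();print({k:s[k] for k in('t','eef_pos','eef_rot','grip_width','wrist_force')})
for n in("top","scene"):
    cv2.imwrite(f"pics/{n}0.png",camera(n)[:,:,::-1]);m=camera_model(n);print(n,m)
E
```

```text
pics
-18.8
{'t': 0.0, 'eef_pos': array([ 180.30045666, -598.03161467,  204.82907894]), 'eef_rot': array([-1.57200963e+00, -1.14705723e-04, -2.84869869e+00]), 'grip_width': 93.87346393779598, 'wrist_force': array([ 0.14716841,  0.14893513, -0.33919262])}
top {'intrinsics': array([[399.19670961,   0.        , 262.31272613],
       [  0.        , 399.19670961, 192.32153687],
       [  0.        ,   0.        ,   1.        ]]), 'distortion': array([-0.04783925,  0.        ,  0.        ,  0.        ,  0.        ]), 'R': array([[-0.00536024, -0.99998366, -0.00198733],
       [-0.99459905,  0.00553735, -0.10364394],
       [ 0.10365325,  0.00142104, -0.99461248]]), 't': array([  5.5934757 , 547.44562162, 933.64262368])}
scene {'intrinsics': array([[370.55359789,   0.        , 255.62990644],
       [  0.        , 370.55359789, 193.53097453],
       [  0.        ,   0.        ,   1.        ]]), 'distortion': array([-0.03371291,  0.        ,  0.        ,  0.        ,  0.        ]), 'R': array([[-0.08681005,  0.9961102 ,  0.01511551],
       [ 0.7034088 ,  0.07203171, -0.70712622],
       [-0.70546444, -0.05075328, -0.70692576]]), 't': array([  43.68687565, -351.15966025, 1414.41408581])}
```

View pics/top0.png

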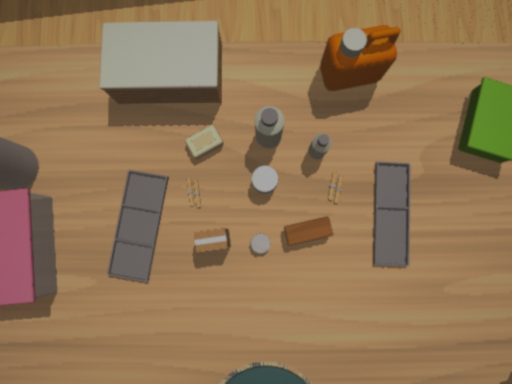

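View pics/scene0.png

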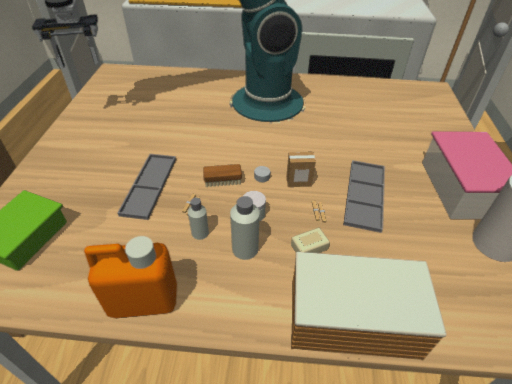

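The top view shows tray_three at left (138,226), tray_two at right (392,214), soap (204,141), tall bottle (269,118), small bottle (321,143), jar (264,179), tin (260,243), carton (212,240) and brush (308,231). There are also loose pegs near (193,192) and (335,188).

```bash
cat > h.py <<'E'
import numpy as np,cv2
from workcell import *
def ray(n,uv):
    m=camera_model(n);p=cv2.undistortPoints(np.array(uv,float).reshape(-1,1,2),m["intrinsics"],m["distortion"]).reshape(-1,2)
    d=np.c_[p,np.ones(len(p))]@m["R"];c=-m["R"].T@m["t"];return c,d
def plane(n,uv,z):
    c,d=ray(n,uv);return c+d*((z-c[2])/d[:,2:])
def proj(n,X):
    m=camera_model(n);return cv2.projectPoints(np.array(X,float).reshape(-1,1,3),cv2.Rodrigues(m["R"])[0],m["t"],m["intrinsics"],m["distortion"])[0].reshape(-1,2)
E
python3 - <<'E'
import cv2
a=cv2.imread('pics/top0.png')
cv2.imwrite('pics/c1.png',cv2.resize(a[95:290,100:260],None,fx=4,fy=3*4/3,interpolation=cv2.INTER_CUBIC)[:600*2])
c=lambda r0,r1,c0,c1,f:cv2.resize(a[r0:r1,c0:c1],None,fx=f,fy=f,interpolation=cv2.INTER_CUBIC)
cv2.imwrite('pics/c1.png',c(98,288,100,290,3.15)); cv2.imwrite('pics/c2.png',c(98,288,235,425,3.15))
E
```

```text
(no output)
```

View pics/c1.png

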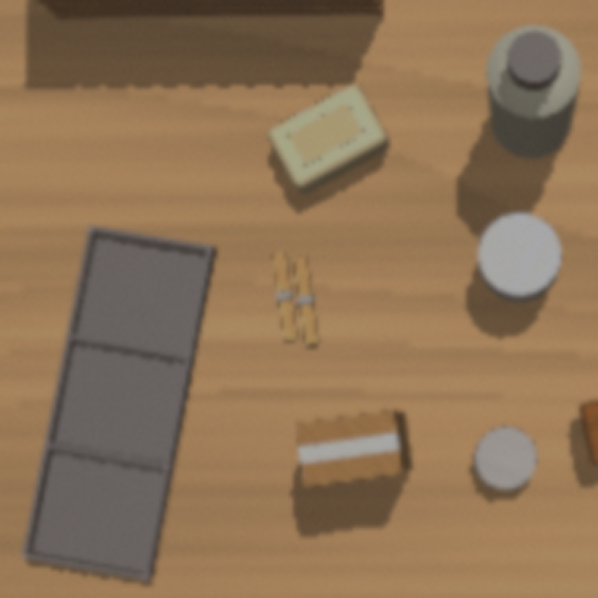

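View pics/c2.png

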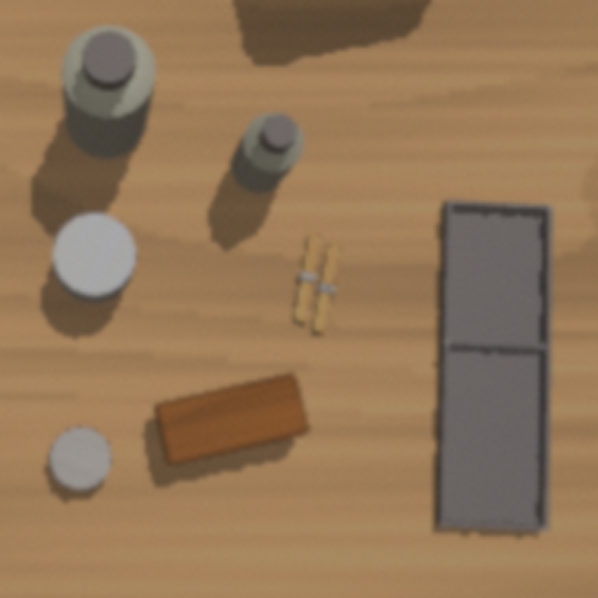

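Crop 1 shows tray_three's corners, the soap, carton, jar, tin and tall bottle. Crop 2 shows tray_two (short bay on the far side), the brush and the small bottle. I'm using the crop pixel corners in the script below.

```bash
python3 - <<'E'
from h import *
np.set_printoptions(precision=1,suppress=True)
def P(o,pts,z): return plane("top",np.array(o)+np.array(pts,float)/3.15-0.3,z)[:,:2]
A=(100,98);B=(235,98)
for n,o,pts,z in [("tray3",A,[(93,231),(214,248),(151,579),(27,555)],14),("tray2",B,[(444,203),(551,207),(548,530),(437,529)],14),
 ("soap",A,[(271,132),(357,87),(387,139),(302,186)],33),("carton",A,[(298,424),(395,411),(402,474),(303,486)],95),("brush",B,[(155,405),(294,374),(307,431),(169,464)],44)]:
    w=P(o,pts,z);r=cv2.minAreaRect(w.astype(np.float32));b=w-np.roll(w,-1,0)
    L=np.linalg.norm(b,axis=1);print(n,"c",w.mean(0),"sides",L,"ang",np.degrees(np.arctan2(b[:,1],b[:,0])))
for n,o,p,z in [("jar",A,(519,254),60),("tin",A,(505,458),25),("sbot",B,(279,133),120),("sbot85",B,(272,143),85),("tall",A,(534,57),170)]:
    print(n,P(o,[p],z)[0])
from scipy.spatial.transform import Rotation as R
print(R.from_euler('xyz',get_state()["eef_rot"]).as_matrix())
E
```

```text
tray3 c [470.2 305.9] sides [ 97.1 258.8  98.2 255.1] ang [  81.6   -9.8 -100.6  169.9]
tray2 c [ 494.8 -314. ] sides [ 84.9 251.4  85.9 253.2] ang [ 87.7  -2.9 -91.1 176.9]
soap c [673.9 143.4] sides [75.2 47.7 74.8 49.3] ang [ 117.9   29.7  -60.9 -150. ]
carton c [434.5 117.7] sides [69.1 44.5 70.1 43.6] ang [  97.4    6.5  -83.3 -174.8]
brush c [ 455.  -104.6] sides [106.8  43.5 105.9  44.9] ang [ 102.2   11.7  -77.1 -167.2]
jar [577.   -2.6]
tin [425.9   8.7]
sbot [ 653.8 -133.1]
sbot85 [ 654.7 -133.2]
tall [694.1 -13. ]
[[-1.  -0.   0.3]
 [-0.3  0.  -1. ]
 [ 0.  -1.  -0. ]]
```

```bash
cat >> h.py <<'E'
def go(x,y,z,jaw):
    """shift (cm) and roll (deg) from here to TCP x,y,z with jaws along world angle jaw (mod 180)"""
    s=get_state();p=s["eef_pos"];yaw=np.degrees(s["eef_rot"][2]);c,t=np.cos(np.radians(yaw)),np.sin(np.radians(yaw))
    d=np.array([x,y,z])-p;r=-((jaw-90-yaw+90)%180-90)
    print("t %.1f at %s yaw %.1f w %.1f -> tx %.2f ty %.2f tz %.2f roll %.1f (alt %.1f)"%(s["t"],p.round(0),yaw,s["grip_width"],(c*d[0]+t*d[1])/10,-d[2]/10,(-t*d[0]+c*d[1])/10,r,r-180*np.sign(r)), "q",s["q"].round(2))
E
python3 - <<'E'
from h import *
# box at far left: near-robot top edge, seen in top at rows ~88; scene rear top corners (297,255),(424,262)
def tri(a,b):
    c1,d1=ray("top",[a]);c2,d2=ray("scene",[b]);d1,d2=d1[0],d2[0]
    s=np.linalg.lstsq(np.c_[d1,-d2],c2-c1,rcond=None)[0];return ((c1+s[0]*d1)+(c2+s[1]*d2))/2
print("box corners",tri((218,87),(297,255)).round(),tri((103,84),(424,262)).round())
print("jug",tri((345,88),(0,0)).round()*0,"tall cap check",tri((269.5,116),(243.5,204)).round())
go(455,-105,100,12.5)
E
```

```text
box corners [781. 106. 108.] [787. 365. 124.]
jug [ 0. -0.  0.] tall cap check [696. -13. 162.]
t 0.1 at [ 180. -598.  205.] yaw -163.2 w 94.2 -> tx -40.53 ty 10.49 tz -39.28 roll -85.7 (alt 94.3) q [ 1.24  0.42 -0.01  1.61  0.    1.11 -0.05]
```

```bash
python3 -m inch '-10 2 -10 -25 1; -20 4 -20 -50 1; -30 7 -30 -75 1; -40.5 8 -39.3 -85.7 1; -40.5 8 -39.3 -85.7 1; -40.5 8 -39.3 -85.7 1; -40.5 8 -39.3 -85.7 1; -40.5 8 -39.3 -85.7 1; -40.5 8 -39.3 -85.7 1; -40.5 8 -39.3 -85.7 1; -40.5 8 -39.3 -85.7 1; -40.5 8 -39.3 -85.7 1; -40.5 8 -39.3 -85.7 1; -40.5 8 -39.3 -85.7 1; -40.5 8 -39.3 -85.7 1; -40.5 8 -39.3 -85.7 1; -40.5 8 -39.3 -85.7 1; -40.5 8 -39.3 -85.7 1; -40.5 8 -39.3 -85.7 1; -40.5 8 -39.3 -85.7 1' 20; python3 - <<'E'
from h import *
go(455,-105,16,12.5)
cv2.imwrite('pics/t1.png',cv2.resize(camera("top")[98:288,135:425,::-1],None,fx=2.7,fy=2.7))
E
```

```text
t: 1.77
eef_pos: [454.4, -106.1, 125.6]
eef_rot: [-1.571, -0.0, -1.355]
wrist_force: [0.4, 0.1, -0.6]
grip_width: 94.0
t 1.8 at [ 454. -106.  126.] yaw -77.6 w 94.0 -> tx -0.09 ty 10.96 tz 0.08 roll -0.1 (alt 179.9) q [ 0.64  0.28 -0.55  2.06  0.19  0.85  0.2 ]
```

View pics/t1.png

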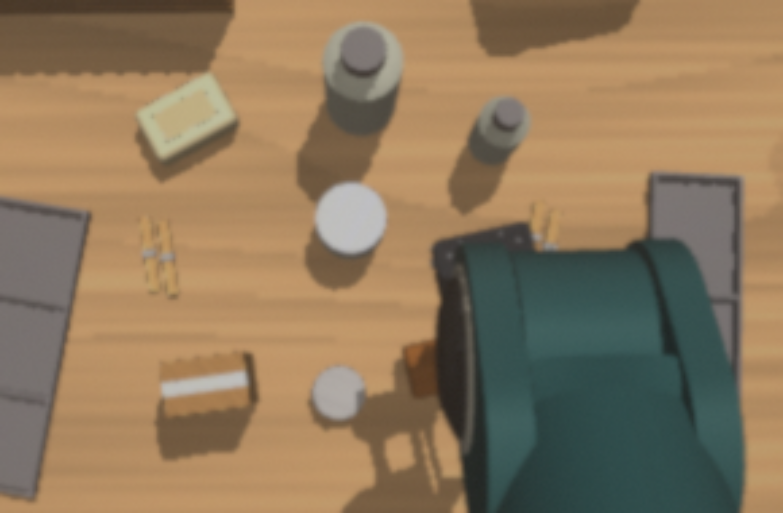

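The view shows the gripper over the brush with its body long along the jaw axis, and nothing has been disturbed. Next I'll descend and grip.

```bash
python3 -m inch '0 3 0 0 1; 0 6 0 0 1; 0 8.5 0 0 1; 0 10 0 0 1; 0 10.9 0 0 1; 0 10.9 0 0 1; 0 10.9 0 0 -1; 0 10.9 0 0 -1; 0 10.9 0 0 -1; 0 10.9 0 0 -1; 0 10.9 0 0 -1; 0 10.9 0 0 -1; 0 10.9 0 0 -1; 0 10.9 0 0 -1; 0 9.5 0 0 -1; 0 7 0 0 -1; 0 4 0 0 -1; 0 2 0 0 -1; 0 1 0 0 -1; 0 1 0 0 -1' 20; python3 - <<'E'
from h import *
u=np.radians(-2.5);u=np.array([np.cos(u),np.sin(u)]);c=np.array([494.8,-314.])
print(c-55*u,c+70*u)
go(*(c-55*u),24,87.5)
E
```

```text
t: 3.48
eef_pos: [455.6, -105.6, 117.0]
eef_rot: [-1.569, -0.002, -1.353]
wrist_force: [1.0, -0.6, -0.8]
grip_width: 48.0
[ 439.85234781 -311.60093369] [ 564.73337551 -317.05335712]
t 3.5 at [ 456. -106.  117.] yaw -77.5 w 48.0 -> tx 19.78 ty 9.30 tz -5.98 roll -75.0 (alt 105.0) q [ 0.64  0.3  -0.55  2.06  0.21  0.83  0.19]
```

```bash
python3 -m inch '3 0 -1 7 -1; 6 0 -2 14 -1; 9 0 -3 21 -1; 12 0 -4 28 -1; 15 0 -5 35 -1; 18 0 -5.5 42 -1; 19.8 0 -6 49 -1; 19.8 0 -6 56 -1; 19.8 0 -6 63 -1; 19.8 0 -6 70 -1; 19.8 0 -6 77 -1; 19.8 0 -6 84 -1; 19.8 0 -6 91 -1; 19.8 0 -6 98 -1; 19.8 0 -6 105 -1; 19.8 0 -6 105 -1; 19.8 0 -6 105 -1; 19.8 0 -6 105 -1; 19.8 0 -6 105 -1'; python3 - <<'E'
from h import *
go(440,-311.6,21,87.5)
cv2.imwrite('pics/t2.png',cv2.resize(camera("scene")[120:260,90:390,::-1],None,fx=2.6,fy=2.6))
E
```

```text
t: 5.07
eef_pos: [438.7, -311.4, 114.9]
eef_rot: [-1.571, -0.001, 3.101]
wrist_force: [0.3, -0.3, -1.6]
grip_width: 47.8
t 5.1 at [ 439. -311.  115.] yaw 177.7 w 47.8 -> tx -0.13 ty 9.39 tz 0.01 roll 0.2 (alt -179.8) q [ 0.63  0.37 -0.09  1.91  0.04  0.86 -1.09]
```

View pics/t2.png

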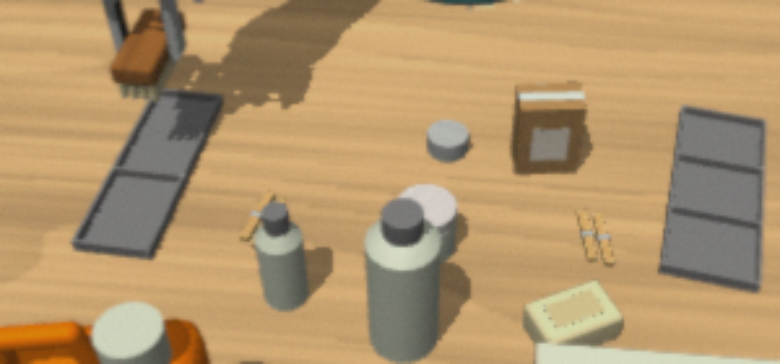

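The brush is held level over the long bay, so I'll lower and release.

```bash
python3 -m inch '0 3 0 0 -1; 0 6 0 0 -1; 0 8 0 0 -1; 0 9 0 0 -1; 0 9.4 0 0 -1; 0 9.4 0 0 -1; 0 9.4 0 0 -1; 0 9.4 0 0 0.4; 0 9.4 0 0 0.4; 0 9.4 0 0 0.4; 0 9.4 0 0 0.4; 0 9.4 0 0 0.4; 0 9.4 0 0 0.4; 0 8 0 0 1; 0 5 0 0 1; 0 1 0 0 1; 0 -3 0 0 1; 0 -4 0 0 1; 0 -4 0 0 1'; python3 - <<'E'
from h import *
go(434.5,117.7,150,6.5)
cv2.imwrite('pics/t3.png',cv2.resize(camera("scene")[120:260,90:390,::-1],None,fx=2.6,fy=2.6))
E
```

```text
t: 6.7
eef_pos: [440.4, -312.5, 158.9]
eef_rot: [-1.568, 0.005, 3.098]
wrist_force: [0.4, -0.7, -0.1]
grip_width: 93.9
t 6.7 at [ 440. -312.  159.] yaw 177.5 w 93.9 -> tx 2.48 ty 0.89 tz -42.95 roll 81.0 (alt -99.0) q [ 0.63  0.32 -0.09  1.88  0.03  0.95 -1.09]
```

View pics/t3.png

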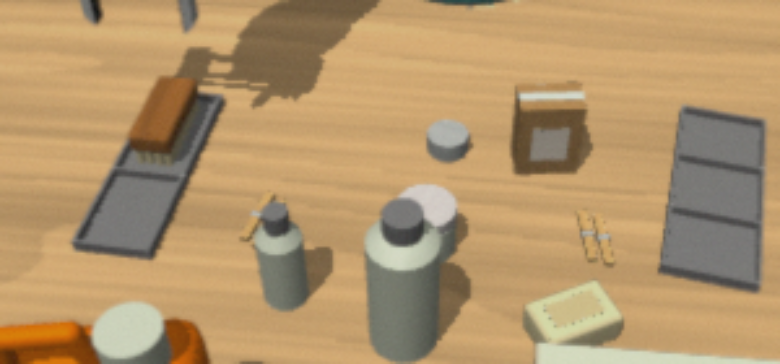

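The brush sits in the long bay. Next is the carton.

```bash
python3 -m inch '0.5 0 -4 -7 1; 1 0 -8 -14 1; 1.5 0 -12 -21 1; 2 0 -16 -28 1; 2.5 0 -20 -35 1; 2.5 0 -24 -42 1; 2.5 0 -28 -49 1; 2.5 0 -32 -56 1; 2.5 0 -36 -63 1; 2.5 0 -40 -70 1; 2.5 0 -42.9 -77 1; 2.5 1 -42.9 -84 1; 2.5 2 -42.9 -91 1; 2.5 3 -42.9 -98 1; 2.5 3.5 -42.9 -99 1; 2.5 3.5 -42.9 -99 1; 2.5 3.5 -42.9 -99 1; 2.5 3.5 -42.9 -99 1; 2.5 3.5 -42.9 -99 1; 2.5 3.5 -42.9 -99 1'; python3 - <<'E'
from h import *
go(434.5,117.7,35,6.5)
E
```

```text
t: 8.42
eef_pos: [433.0, 118.2, 120.8]
eef_rot: [-1.57, -0.0, -1.459]
wrist_force: [1.4, -0.8, 0.3]
grip_width: 94.0
t 8.4 at [433. 118. 121.] yaw -83.6 w 94.0 -> tx 0.07 ty 8.58 tz 0.14 roll -0.1 (alt 179.9) q [ 0.21  0.27 -0.61  2.1   0.21  0.83 -0.42]
```

```bash
python3 -m inch '0 3 0.1 0 1; 0 6 0.1 0 1; 0 7.5 0.1 0 1; 0 8.6 0.1 0 1; 0 8.6 0.1 0 1; 0 8.6 0.1 0 -1; 0 8.6 0.1 0 -1; 0 8.6 0.1 0 -1; 0 8.6 0.1 0 -1; 0 8.6 0.1 0 -1; 0 8.6 0.1 0 -1; 0 8.6 0.1 0 -1; 0 8.6 0.1 0 -1; 0 7.5 0.1 0 -1; 0 5 0.1 0 -1; 0 2.5 0.1 0 -1; 0 0.5 0.1 0 -1; 0 0 0.1 0 -1; 0 0 0.1 0 -1'; python3 - <<'E'
from h import *
u=np.radians(-9.8);u=np.array([np.cos(u),np.sin(u)]);c=np.array([470.2,305.9]);print(c,c+86*u,c-86*u)
go(470.2,305.9,41,-9.8)
E
```

```text
t: 10.0
eef_pos: [434.4, 118.3, 121.9]
eef_rot: [-1.568, -0.0, -1.458]
wrist_force: [-0.8, 0.5, -2.7]
grip_width: 45.0
[470.2 305.9] [554.94507927 291.26198307] [385.45492073 320.53801693]
t 10.0 at [434. 118. 122.] yaw -83.5 w 45.0 -> tx -18.24 ty 8.09 tz 5.66 roll 16.3 (alt -163.7) q [ 0.22  0.27 -0.62  2.1   0.21  0.83 -0.42]
```

```bash
python3 -m inch '-3 0 1 3 -1; -6 0 2 6 -1; -9 0 3 9 -1; -12 0 4 12 -1; -15 0 5 15 -1; -17 0 5.4 16.3 -1; -18.2 0 5.7 16.3 -1; -18.2 0 5.7 16.3 -1; -18.2 0 5.7 16.3 -1; -18.2 0 5.7 16.3 -1; -18.2 3 5.7 16.3 -1; -18.2 5.5 5.7 16.3 -1; -18.2 7 5.7 16.3 -1; -18.2 7.6 5.7 16.3 -1; -18.2 8.0 5.7 16.3 -1; -18.2 8.0 5.7 16.3 -1; -18.2 8.0 5.7 16.3 -1'; python3 - <<'E'
from h import *
go(470.2,305.9,40,-9.8)
E
```

```text
t: 11.42
eef_pos: [470.4, 305.5, 41.3]
eef_rot: [-1.57, 0.001, -1.743]
wrist_force: [0.0, 0.9, -2.2]
grip_width: 44.8
t 11.4 at [470. 305.  41.] yaw -99.8 w 44.8 -> tx -0.04 ty 0.13 tz -0.03 roll -0.0 (alt 180.0) q [-0.22  0.57 -0.52  1.88  0.39  0.79 -1.13]
```

```bash
python3 -m inch '0 0.1 0 0 -1; 0 0.1 0 0 0.2; 0 0.1 0 0 0.2; 0 0.1 0 0 0.4; 0 0.1 0 0 0.4; 0 0.1 0 0 0.4; 0 0.1 0 0 0.4; 0 -1 0 0 0.4; 0 -4 0 0 0.6; 0 -8 0 0 1; 0 -11 0 0 1; 0 -12 0 0 1; 0 -12 0 0 1'; python3 - <<'E'
from h import *
go(577,-2.6,140,90)
cv2.imwrite('pics/t4.png',cv2.resize(camera("scene")[120:260,90:390,::-1],None,fx=2.6,fy=2.6))
E
```

```text
t: 12.5
eef_pos: [471.1, 306.4, 163.8]
eef_rot: [-1.567, 0.003, -1.742]
wrist_force: [1.0, 0.0, -0.1]
grip_width: 93.3
t 12.5 at [471. 306. 164.] yaw -99.8 w 93.3 -> tx 28.64 ty 2.38 tz 15.71 roll 80.2 (alt -99.8) q [-0.16  0.41 -0.6   1.8   0.27  1.01 -1.03]
```

View pics/t4.png

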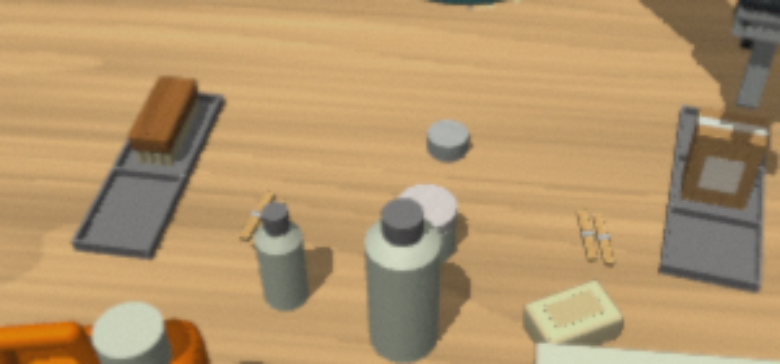

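The carton stands in the middle bay. Next is the jar.

```bash
python3 -m inch '3 0 1.6 -7 1; 6 0 3.2 -14 1; 9 0 4.8 -21 1; 12 0 6.4 -28 1; 15 0 8 -35 1; 18 0 9.6 -42 1; 21 0 11.2 -49 1; 24 0 13 -56 1; 27 0 15 -63 1; 28.6 0 15.7 -70 1; 28.6 0 15.7 -77 1; 28.6 0 15.7 -84 1; 28.6 1 15.7 -91 1; 28.6 2 15.7 -98 1; 28.6 2.4 15.7 -99.8 1; 28.6 2.4 15.7 -99.8 1; 28.6 2.4 15.7 -99.8 1; 28.6 2.4 15.7 -99.8 1; 28.6 2.4 15.7 -99.8 1'; python3 - <<'E'
from h import *
go(577,-2.6,27,90)
E
```

```text
t: 14.13
eef_pos: [576.0, -2.9, 136.8]
eef_rot: [-1.571, -0.0, -0.002]
wrist_force: [0.1, 0.6, 0.8]
grip_width: 94.1
t 14.1 at [576.  -3. 137.] yaw -0.1 w 94.1 -> tx 0.10 ty 10.98 tz 0.03 roll -0.1 (alt 179.9) q [ 0.59  0.54 -0.85  1.78  0.47  1.03  1.13]
```

```bash
python3 -m inch '0.1 3 0 0 1; 0.1 6 0 0 1; 0.1 9 0 0 1; 0.1 10.4 0 0 1; 0.1 11 0 0 1; 0.1 11 0 0 1; 0.1 11 0 0 -1; 0.1 11 0 0 -1; 0.1 11 0 0 -1; 0.1 11 0 0 -1; 0.1 11 0 0 -1; 0.1 11 0 0 -1; 0.1 11 0 0 -1; 0.1 10 0 0 -1; 0.1 7 0 0 -1; 0.1 4 0 0 -1; 0.1 1 0 0 -1; 0.1 0 0 0 -1; 0.1 0 0 0 -1'; python3 - <<'E'
from h import *
go(555,291.3,32,80.2)
E
```

```text
t: 15.72
eef_pos: [577.9, -3.1, 139.1]
eef_rot: [-1.572, -0.004, -0.001]
wrist_force: [-0.1, -0.5, -2.1]
grip_width: 61.6
t 15.7 at [578.  -3. 139.] yaw -0.0 w 61.6 -> tx -2.31 ty 10.71 tz 29.44 roll 9.8 (alt -170.2) q [ 0.59  0.54 -0.85  1.78  0.47  1.03  1.14]
```

```bash
python3 -m inch '0 0 3 1 -1; -0.5 0 6 2 -1; -1 0 9 3 -1; -1.2 0 12 4 -1; -1.5 0 15 5 -1; -1.7 0 18 6 -1; -1.9 0 21 7 -1; -2.1 0 24 8 -1; -2.3 0 27 9 -1; -2.3 0 29 9.8 -1; -2.3 0 29.4 9.8 -1; -2.3 0 29.4 9.8 -1; -2.3 3 29.4 9.8 -1; -2.3 6 29.4 9.8 -1; -2.3 8.5 29.4 9.8 -1; -2.3 9.8 29.4 9.8 -1; -2.3 10.4 29.4 9.8 -1; -2.3 10.4 29.4 9.8 -1; -2.3 10.4 29.4 9.8 -1'; python3 - <<'E'
from h import *
go(555,291.3,32,80.2)
E
```

```text
t: 17.3
eef_pos: [554.4, 290.5, 32.9]
eef_rot: [-1.571, -0.0, -0.172]
wrist_force: [0.5, -0.6, -1.6]
grip_width: 61.9
t 17.3 at [554. 290.  33.] yaw -9.9 w 61.9 -> tx 0.05 ty 0.09 tz 0.09 roll -0.1 (alt 179.9) q [-0.02  0.74 -0.73  1.71  0.6   0.92  0.41]
```

```bash
python3 -m inch '0 0.1 0 0 -1; 0 0.1 0 0 0.6; 0 0.1 0 0 0.6; 0 0.1 0 0 0.6; 0 0.1 0 0 0.6; 0 0.1 0 0 0.6; 0 -1 0 0 0.6; 0 -4 0 0 0.8; 0 -8 0 0 1; 0 -12 0 0 1; 0 -16 0 0 1; 0 -16.5 0 0 1; 0 -16.5 0 0 1'; python3 - <<'E'
from h import *
go(654,-133,190,-18)
cv2.imwrite('pics/t5.png',cv2.resize(camera("scene")[120:260,90:390,::-1],None,fx=2.6,fy=2.6))
E
```

```text
t: 18.38
eef_pos: [554.9, 291.8, 201.1]
eef_rot: [-1.568, -0.004, -0.171]
wrist_force: [-0.3, -0.4, -1.2]
grip_width: 93.9
t 18.4 at [555. 292. 201.] yaw -9.8 w 93.9 -> tx 17.01 ty 1.11 tz -40.17 roll -81.8 (alt 98.2) q [ 0.06  0.56 -0.85  1.6   0.44  1.19  0.53]
```

View pics/t5.png

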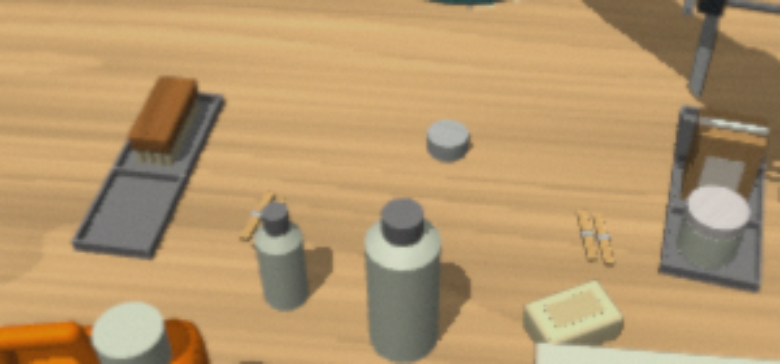

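The jar stands in the far end bay. Next is the small bottle, keeping the transit high.

```bash
python3 -m inch '0 0 -4 7 1; 0 0 -8 14 1; 0 0 -12 21 1; 0 0 -16 28 1; 0 0 -20 35 1; 1 0 -24 42 1; 3 0 -28 49 1; 5 0 -32 56 1; 8 0 -36 63 1; 12 0 -39 70 1; 15 0 -40.2 77 1; 17 0 -40.2 84 1; 17 0 -40.2 91 1; 17 0 -40.2 98.2 1; 17 0 -40.2 98.2 1; 17 0 -40.2 98.2 1; 17 0 -40.2 98.2 1; 17 0 -40.2 98.2 1'; python3 - <<'E'
from h import *
go(654,-133,45,-18)
E
```

```text
t: 19.93
eef_pos: [652.6, -134.1, 197.2]
eef_rot: [-1.571, -0.0, -1.882]
wrist_force: [0.1, -0.6, 0.5]
grip_width: 94.2
t 19.9 at [ 653. -134.  197.] yaw -107.8 w 94.2 -> tx -0.14 ty 15.22 tz 0.10 roll 0.2 (alt -179.8) q [ 0.44  0.53 -0.4   1.5   0.22  1.16 -0.32]
```

```bash
python3 -m inch '-0.1 4 0.1 0 1; -0.1 8 0.1 0 1; -0.1 11.5 0.1 0 1; -0.1 14 0.1 0 1; -0.1 15.2 0.1 0 1; -0.1 15.2 0.1 0 1; -0.1 15.2 0.1 0 -1; -0.1 15.2 0.1 0 -1; -0.1 15.2 0.1 0 -1; -0.1 15.2 0.1 0 -1; -0.1 15.2 0.1 0 -1; -0.1 15.2 0.1 0 -1; -0.1 15.2 0.1 0 -1; -0.1 15.2 0.1 0 -1; -0.1 14 0.1 0 -1; -0.1 11 0.1 0 -1; -0.1 8 0.1 0 -1; -0.1 4 0.1 0 -1; -0.1 2 0.1 0 -1; -0.1 2 0.1 0 -1' 20; python3 - <<'E'
from h import *
go(385.5,320.5,50,80.2)
E
```

```text
t: 21.6
eef_pos: [656.2, -133.5, 183.6]
eef_rot: [-1.564, 0.001, -1.885]
wrist_force: [1.8, -0.1, -0.5]
grip_width: 44.9
t 21.6 at [ 656. -134.  184.] yaw -108.0 w 44.9 -> tx -34.80 ty 13.36 tz -39.79 roll 81.8 (alt -98.2) q [ 0.43  0.54 -0.4   1.51  0.23  1.13 -0.33]
```

```bash
python3 -m inch '-2 0 -2.3 -7 -1; -4 0 -4.6 -14 -1; -6.5 0 -7.4 -21 -1; -9 0 -10.3 -28 -1; -11.5 0 -13.1 -35 -1; -14 0 -16 -42 -1; -16.5 0 -18.9 -49 -1; -19 0 -21.7 -56 -1; -21.5 0 -24.6 -63 -1; -24 0 -27.4 -70 -1; -26.5 0 -30.3 -77 -1; -29 0 -33.2 -84 -1; -31 0 -35.4 -91 -1; -33 0 -37.7 -98.2 -1; -34.3 0 -39.2 -98.2 -1; -34.8 0 -39.8 -98.2 -1; -34.8 0 -39.8 -98.2 -1; -34.8 0 -39.8 -98.2 -1; -34.8 0 -39.8 -98.2 -1'; python3 - <<'E'
from h import *
go(385.5,320.5,50,80.2)
cv2.imwrite('pics/t6.png',cv2.resize(camera("scene")[100:260,240:440,::-1],None,fx=3,fy=3))
E
```

```text
t: 23.18
eef_pos: [384.2, 319.3, 177.4]
eef_rot: [-1.571, -0.0, -0.174]
wrist_force: [0.4, -0.2, -1.9]
grip_width: 44.5
t 23.2 at [384. 319. 177.] yaw -9.9 w 44.5 -> tx 0.11 ty 12.74 tz 0.14 roll -0.1 (alt 179.9) q [ 0.04  0.36 -0.96  1.93  0.35  1.03  0.33]
```

View pics/t6.png

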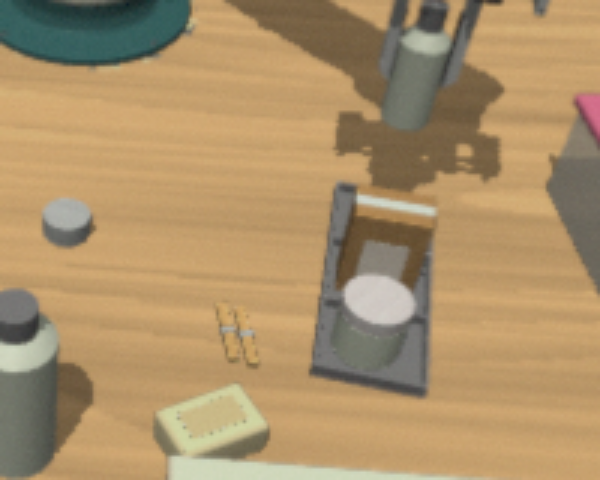

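The bottle is held upright over the near bay, so I'll lower and release.

```bash
python3 -m inch '0.1 4 0.1 0 -1; 0.1 8 0.1 0 -1; 0.1 10.5 0.1 0 -1; 0.1 12 0.1 0 -1; 0.1 12.7 0.1 0 -1; 0.1 12.7 0.1 0 -1; 0.1 12.7 0.1 0 -1; 0.1 12.7 0.1 0 0.3; 0.1 12.7 0.1 0 0.3; 0.1 12.7 0.1 0 0.3; 0.1 12.7 0.1 0 0.3; 0.1 12.7 0.1 0 0.3; 0.1 12.7 0.1 0 0.3; 0.1 11.5 0.1 0 0.4; 0.1 8 0.1 0 0.6; 0.1 4 0.1 0 0.8; 0.1 0 0.1 0 1; 0.1 -1.5 0.1 0 1; 0.1 -1.5 0.1 0 1'; python3 - <<'E'
from h import *
go(674,143.4,150,29.5)
E
```

```text
t: 24.82
eef_pos: [385.5, 322.7, 196.9]
eef_rot: [-1.567, -0.004, -0.171]
wrist_force: [0.4, 0.4, 0.6]
grip_width: 93.5
t 24.8 at [385. 323. 197.] yaw -9.8 w 93.5 -> tx 31.49 ty 4.69 tz -12.75 roll 50.7 (alt -129.3) q [ 0.06  0.34 -0.98  1.9   0.33  1.06  0.35]
```

```bash
python3 -m inch '3 0 -1.2 7 1; 6 0 -2.4 14 1; 9 0 -3.6 21 1; 12 0 -4.8 28 1; 15 0 -6 35 1; 18 0 -7.2 42 1; 21 0 -8.4 49 1; 24 0 -9.6 50.7 1; 27 0 -10.8 50.7 1; 30 0 -12.2 50.7 1; 31.4 0 -12.7 50.7 1; 31.4 2 -12.7 50.7 1; 31.4 4.5 -12.7 50.7 1; 31.4 4.5 -12.7 50.7 1; 31.4 4.5 -12.7 50.7 1; 31.4 4.5 -12.7 50.7 1; 31.4 4.5 -12.7 50.7 1'; python3 - <<'E'
from h import *
go(673,143.5,14,29.5)
cv2.imwrite('pics/t7.png',cv2.resize(camera("scene")[130:290,240:440,::-1],None,fx=3,fy=3))
E
```

```text
t: 26.23
eef_pos: [672.7, 143.2, 149.2]
eef_rot: [-1.569, -0.0, -1.056]
wrist_force: [-0.8, -0.2, 1.0]
grip_width: 93.6
t 26.2 at [673. 143. 149.] yaw -60.5 w 93.6 -> tx -0.01 ty 13.52 tz 0.04 roll -0.0 (alt 180.0) q [ 0.15  0.65 -0.61  1.48  0.39  1.13 -0.02]
```

View pics/t7.png

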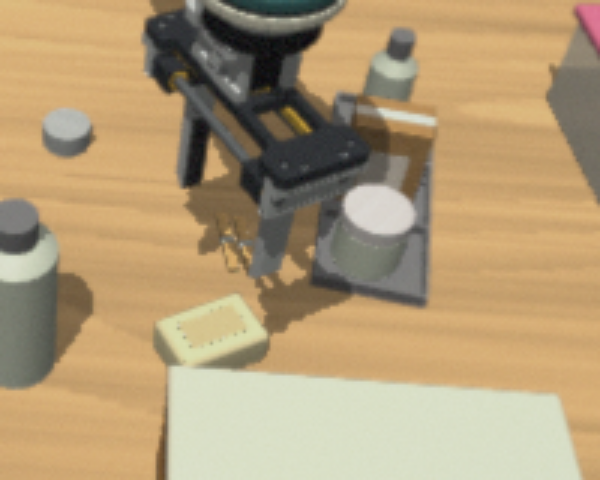

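The gripper is over the soap with the white box close behind. I'll bias the grasp 8 mm away from the box and descend.

```bash
python3 -m inch '0 3 -0.8 0 1; 0 6 -0.8 0 1; 0 8 -0.8 0 1; 0 9.5 -0.8 0 1; 0 10.5 -0.8 0 1; 0 11.5 -0.8 0 1; 0 12.5 -0.8 0 1; 0 13.5 -0.8 0 1; 0 13.5 -0.8 0 1; 0 13.5 -0.8 0 1'; python3 -m inch '0 0 0 0 0.4; 0 0 0 0 0.3; 0 0 0 0 0.2; 0 0 0 0 -1; 0 0 0 0 -1; 0 0 0 0 -1; 0 0 0 0 -1; 0 0 0 0 -1; 0 0 0 0 -1' 20;  python3 - <<'E'
from h import *
go(564.7,-317,18,87.5)
E
```

```text
t: 27.12
eef_pos: [665.2, 138.8, 12.3]
eef_rot: [-1.571, 0.0, -1.056]
wrist_force: [-0.7, 0.3, -0.2]
grip_width: 94.1
t: 27.87
eef_pos: [665.4, 138.8, 12.6]
eef_rot: [-1.571, 0.0, -1.056]
wrist_force: [1.2, 1.2, 4.6]
grip_width: 53.3
t 27.9 at [665. 139.  13.] yaw -60.5 w 53.3 -> tx 34.73 ty -0.54 tz -31.19 roll -58.0 (alt 122.0) q [ 0.11  0.79 -0.54  1.57  0.48  0.91 -0.08]
```

```bash
python3 -m inch '0 -1.5 0 0 -1; 0 -4 0 0 -1; 0 -7 0 0 -1; 0 -10 0 0 -1; 0 -13 0 0 -1; 0 -16 0 0 -1; 0 -19 0 0 -1; 0 -21 0 0 -1; 0 -21 0 0 -1; 0 -21 0 0 -1; 0 -21 0 0 -1'; python3 - <<'E'
from h import *
go(564.7,-317,120,87.5)
cv2.imwrite('pics/t8.png',cv2.resize(camera("scene")[130:290,190:390,::-1],None,fx=3,fy=3))
E
```

```text
t: 28.78
eef_pos: [664.7, 138.4, 221.9]
eef_rot: [-1.572, 0.0, -1.056]
wrist_force: [0.3, -0.5, -0.5]
grip_width: 53.5
t 28.8 at [665. 138. 222.] yaw -60.5 w 53.5 -> tx 34.73 ty 10.19 tz -31.12 roll -58.0 (alt 122.0) q [ 0.17  0.58 -0.64  1.43  0.35  1.25  0.02]
```

View pics/t8.png

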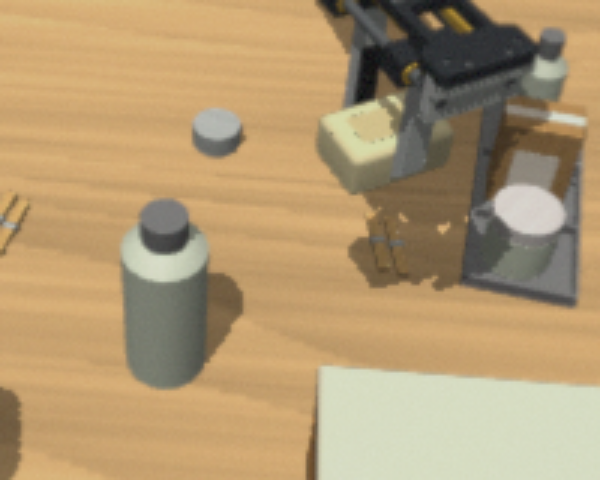

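The soap is held level and clear of everything. Next I'll carry it to tray_two.

```bash
python3 -m inch '2 0 -1.8 7 -1; 4 0 -3.6 14 -1; 6.5 0 -5.8 21 -1; 9 0 -8 28 -1; 11.5 0 -10.3 35 -1; 14 0 -12.5 42 -1; 16.5 0 -14.8 49 -1; 19 0 -17 56 -1; 21.5 0 -19.3 63 -1; 24 0 -21.5 70 -1; 26.5 0 -23.7 77 -1; 29 0 -26 84 -1; 31.5 0 -28.2 91 -1; 33.5 0 -30 98 -1; 34.7 0 -31.1 105 -1; 34.7 0 -31.1 112 -1; 34.7 3 -31.1 119 -1; 34.7 6 -31.1 122 -1; 34.7 10 -31.1 122 -1; 34.7 10 -31.1 122 -1'; python3 -m inch '0 0 0 0 -1; 0 0 0 0 -1; 0 0 0 0 -1';  python3 - <<'E'
from h import *
go(564.7,-317,18,87.5)
E
```

```text
t: 30.5
eef_pos: [561.3, -314.3, 114.6]
eef_rot: [-1.576, -0.01, 3.098]
wrist_force: [-1.0, 0.3, -1.9]
grip_width: 53.8
t: 30.75
eef_pos: [566.3, -316.9, 124.8]
eef_rot: [-1.57, 0.002, 3.098]
wrist_force: [0.4, 0.0, -0.4]
grip_width: 53.7
t 30.8 at [ 566. -317.  125.] yaw 177.5 w 53.7 -> tx 0.15 ty 10.68 tz 0.02 roll -0.0 (alt 180.0) q [ 0.54  0.54 -0.11  1.62  0.07  0.98 -1.2 ]
```

```bash
python3 -m inch '0.1 3 0 0 -1; 0.1 6 0 0 -1; 0.1 8 0 0 -1; 0.1 9.2 0 0 -1; 0.1 9.7 0 0 -1; 0.1 9.7 0 0 -1; 0.1 9.7 0 0 -1; 0.1 9.7 0 0 -1';  python3 - <<'E'
from h import *
go(564.7,-317,17.5,87.5)
cv2.imwrite('pics/t9.png',cv2.resize(camera("scene")[130:250,80:230,::-1],None,fx=4,fy=4))
E
```

```text
t: 31.42
eef_pos: [565.2, -316.8, 27.1]
eef_rot: [-1.57, 0.002, 3.098]
wrist_force: [0.2, -0.4, -0.7]
grip_width: 53.7
t 31.4 at [ 565. -317.   27.] yaw 177.5 w 53.7 -> tx 0.05 ty 0.96 tz 0.02 roll -0.0 (alt 180.0) q [ 0.54  0.66 -0.1   1.67  0.09  0.81 -1.22]
```

View pics/t9.png

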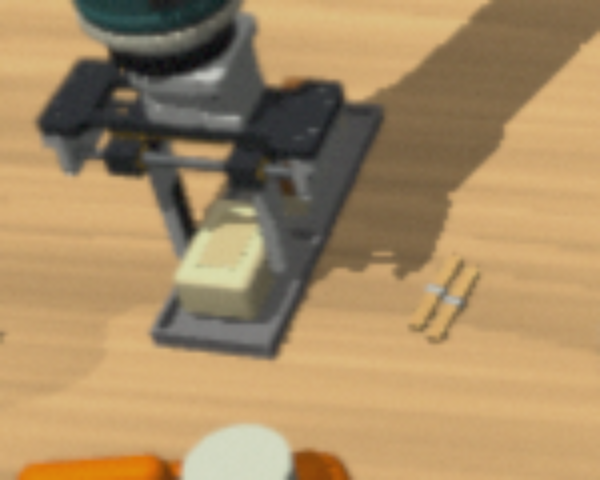

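The soap sits over the short bay, aligned. I'll lower and release, keeping the fingertips above the walls.

```bash
python3 -m inch '0 0.4 0 0 -1; 0 0.8 0 0 -1; 0 0.85 0 0 -1; 0 0.85 0 0 -1; 0 0.85 0 0 0.4; 0 0.85 0 0 0.4; 0 0.85 0 0 0.4; 0 0.85 0 0 0.4; 0 0.85 0 0 0.4; 0 0 0 0 0.4; 0 -3 0 0 0.6; 0 -6 0 0 1; 0 -10 0 0 1; 0 -14 0 0 1; 0 -18 0 0 1; 0 -18 0 0 1; 0 -18 0 0 1; 0 -18 0 0 1';  python3 -m inch '4 -5 4 0 1; 8 -5 8 0 1; 12 -5 12 0 1; 16 -5 16 0 1; 20 -5 20 0 1; 24 -5 22 0 1; 26 -5 22 0 1; 26 -5 22 0 1; 26 -5 22 0 1; 26 -5 22 0 1; 26 -5 22 0 1'; python3 - <<'E'
from h import *
a=camera("top")[98:288,:,::-1]
cv2.imwrite('pics/t10.png',a); cv2.imwrite('pics/t10b.png',cv2.resize(a[:,100:425],None,fx=2.46,fy=2.46,interpolation=cv2.INTER_CUBIC))
cv2.imwrite('pics/t11.png',cv2.resize(camera("scene")[130:270,90:400,::-1],None,fx=2.5,fy=2.5))
E
```

```text
t: 32.97
eef_pos: [564.0, -316.3, 205.5]
eef_rot: [-1.571, 0.0, 3.097]
wrist_force: [0.3, -0.2, 0.2]
grip_width: 94.0
t: 33.88
eef_pos: [293.3, -524.9, 254.2]
eef_rot: [-1.572, -0.001, 3.095]
wrist_force: [1.2, 0.1, 0.1]
grip_width: 94.1
```

View pics/t10b.png

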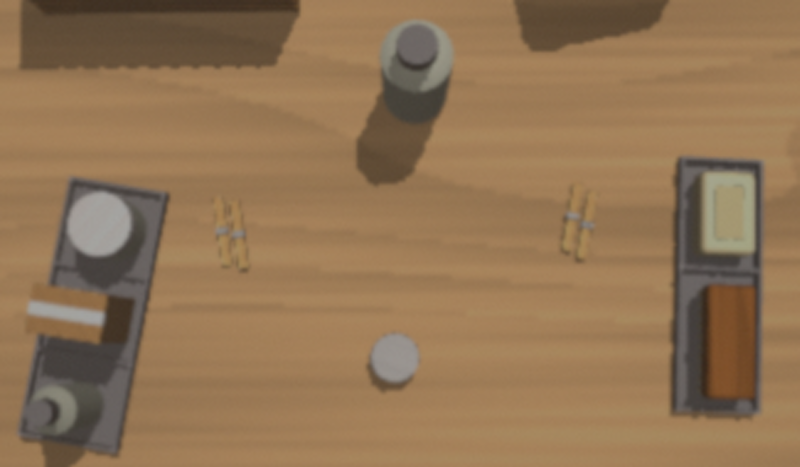

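View pics/t11.png

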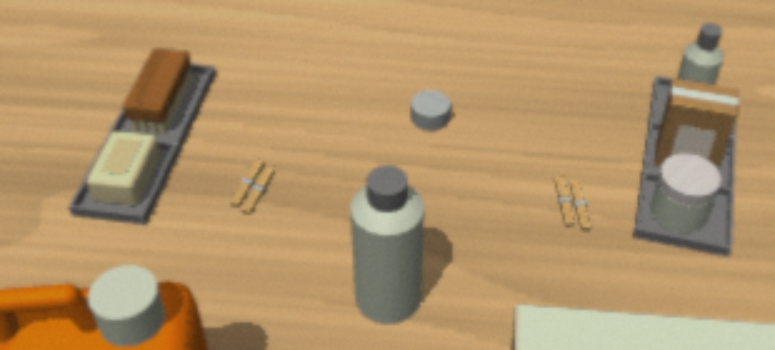

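All five items look seated: jar (100,224), carton (67,314) and bottle (42,411) at left, soap (728,212) and brush (732,341) at right. I'll compute tray-frame offsets as a final check.

```bash
python3 - <<'E'
from h import *
def P(p,z): return plane("top",[np.array([100,98])+np.array(p,float)/2.46-0.3],z)[0,:2]
def fr(c,a,p):
    a=np.radians(a);d=p-np.array(c);return np.round([d@[np.cos(a),np.sin(a)],d@[-np.sin(a),np.cos(a)]],1)
T3=((470.2,305.9),-9.8);T2=((494.8,-314),-2.5)
for n,T,p,z in[("jar",T3,(100,224),64),("carton",T3,(66,314),99),("bottle",T3,(42,411),124),("soap",T2,(728,212),38),("brush",T2,(732,341),48)]: print(n,fr(*T,P(p,z)))
print("tin",P((395,357),25),"tall",P((417,44),170))
c=np.array([P(p,14) for p in[(681,158),(762,162),(759,413),(673,412)]]);print("tray2 c",c.mean(0))
c=np.array([P(p,14) for p in[(72,179),(168,194),(118,453),(21,435)]]);print("tray3 c",c.mean(0))
E
```

```text
jar [85.5 -4.2]
carton [-2.2 -0.9]
bottle [-87.8  -5. ]
soap [70.4 -0.8]
brush [-54.9  -1.9]
tin [426.55107654   8.13999506] tall [694.5969094  -12.95188291]
tray2 c [ 495.34849115 -314.1405348 ]
tray3 c [469.87731182 305.87409709]
```

All items are within tolerance by a wide margin, so I'm handing in.

```bash
python3 -c "
from workcell import *
s=get_state();print(s['t'],s['wrist_force']);print(finish_job())"
```

```text
33.9833 [-0.17140795 -0.00241594 -0.31375342]
the job is handed in; nothing more can be done
None
```

Both laundry kits are made up and the job is handed in at about 34 s of the 136 s allowed. The arm was parked clear of everything with the gripper empty.

In the tray with three bays, the carton is in the middle, the jar in the far end and the small bottle in the near end. In the tray with two bays, the brush lies bristles down in the long bay and the soap flat in the short bay.

The last check was from the top camera, in each tray's frame. Every item is inside its limit:

| Item | Offset from bay centre, along / across (mm) | Limit, along / across (mm) |
|---|---|---|
| Carton | -2 / -1 | 22 / 28 |
| Jar | -0.5 / -4 | 14 / 19 |
| Small bottle | -2 / -5 | 22 / 27 |
| Brush | 0 / -2 | 18 / 19 |
| Soap | 0 / -1 | 17 / 16 |

- **Tall bottle and tin:** both measured within about 1 mm of where they started.
- **Upright and on the floor:** I judged this by eye from the last two pictures and did not measure tilt or height.
- **Failed or disagreeing checks:** none.

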